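Set the flat mailer out over the pick-up ledge

ROBOT

A 6-joint arm with a two-finger parallel gripper is mounted at the origin on the work surface. World frame = base frame: x ahead of the robot, y to its left, z up, the work surface at z = 0. Lengths are in mm, angles in rad, forces in N, time in s.
With the tool pointing down it reaches from about 150 to 775 mm from the base axis. Payload 6.1 kg.
Tool frame: the origin (TCP) lies midway between the tips of the shut fingers; the grasp point (between the pads) lies manip.grip_depth behind it (manip.grip_depth is the distance from the TCP to the grasp point, in mm); z points along the fingers, y is the direction in which the jaws open and shut (so a half turn about z gives the same grasp; the last joint's range is limited). The gripper opens to 85 mm and grips with 20 to 120 N. Pads are 22 mm wide; open, the fingers measure 114 mm over their backs; the gripper's body (76 mm by 85 mm) begins 54 mm behind the grasp point. The pads swing forward as they close: fully open they stand 13 mm farther back than shut.
Start: joints at [1.114, 0.126, -0.04, 1.405, 0, 1.571], TCP at [231.557, 471.158, 231.295] pointing down, gripper open.
Joint ranges: [-2.72, 2.72], [-0.95, 1.95], [-1.27, 1.35], [-1.78, 2.02], [-1.46, 1.47], [-3.14, 3.14]. Speed limits (rad/s): [2.39, 2.39, 3.01, 3.14, 3.14, 3.14].

INTERFACE

Orientations are given as [roll, pitch, yaw] about the fixed x, y, z axes, in that order (R = Rz(yaw) Ry(pitch) Rx(roll)).
In Python, from workcell import manip gives the robot as it stands.
- The arm moves only by the tool move_arm, never from a script. Its arguments are lists of equal length, an entry for each row: "translation": the shift along the tool's x, y, z each as a share of 0.04 m, from -1 to 1, a list of three; "turn": the turn, a rotation vector about the tool's x, y, z each as a share of pi/4 rad, from -1 to 1, a list of three; "gripper": the closure, from 0 (fully open) to 1 (shut). A call has 1 to 12 rows; each row shifts and turns the commanded pose from where the row before left it, along the tool's axes as they then stand; what a row does not reach is not made up. A row lasts 1/12 s, in which the tool goes at most 41.7 mm and 7.16 degrees, less where a joint would pass 70% of its speed; a pose out of reach is approached as far as the arm can. A call with a number of a shift or a turn outside -1 to 1 is refused whole. A call with a gripper value outside its range is refused whole. The fingers move at their own pace and stop on an object; the grip force is fixed at half the most. Time passes only in rows, so rows that do not move let the fingers close. It gives the time, the measured TCP pose, the force and the opening at its end, in the units of the state.
- manip.observe(): the state, without advancing time (a new reading comes with each control period).
- manip.capture(name): name is "scene" or "top" or "wrist"; returns a dict with "frame" (400x640x3 uint8, blue, green, red), "mtx" (3x3 intrinsics, pixels), "R" (3x3) and "t" (3): a world point X has camera coordinates R X + t. Camera axes: x right, y down, z forward; pixel columns grow to the right and rows downward; lengths in mm; the calibration is good to about 2 mm. The wrist camera is an equidistant fisheye: a pixel r from the principal point sees the ray r / f radians off the axis. A picture is of the moment at which its call begins. There is no depth.
- manip.job_done(): hands the job in, once; it reports no verdict.
The state is a dict: "time": time; "qpos": joint angles; "joint_vel": joint speeds; "joint_torque": joint torques, N m; "position": TCP position; "ee_rot": TCP orientation; "contact_force": force on the tool from outside, world axes, zero at the start; "moment": the same for the moment, N m; "opening": opening from 0.0 (shut) to 1.0 (fully open).
Only numpy, scipy, OpenCV 4.12 (cv2) and the standard library are available. Lean on these libraries where they do the work, as an engineer would, in place of code of your own. Each camera call takes 0.05 s, during which the arm holds its last target.

TASK

Slide the oblong cardboard mailer across the ledge, away from you, until its labelled end sticks out squarely 40 mm over the ledge's far edge, which is just the width of its paper label strip, so that a customer can take hold of it there. Only push it along with the fingers, flat on the ledge, never lifting it; leave it lying there and leave the square mailer and everything else where they are.

Things in the scene. Friction and masses are not known exactly. Their poses are not given: they have to be found in the camera images.
- oblong_mailer: the part to slide: stiff flat cardboard mailer, 160 (x) x 100 (y) x 10 mm, about 0.25 kg, flat on the left or right part of the ledge. Origin at the centre of its underside; +x points to its far end, which has a white paper label strip 40 mm wide right across it. Starts turned up to 17 degrees from square, its labelled end not yet past the edge. Slides with ordinary friction, stops where left
- oblong_far (a point): middle of the far (labelled) end face of the oblong mailer, half way up its thickness: 80 mm along +x from its origin, 5 mm above its underside
- oblong_near (a point): middle of the near (unlabelled) end face of the oblong mailer, half way up its thickness: 80 mm along -x from its origin; a flat upright face 100 mm wide and 10 mm high, good to push on
- ledge: the pick-up ledge: a fixed dark board 300 mm deep (its x) x 600 mm wide (its y), 18 mm thick, its flat top 60 mm above the table, on three bearers. Origin on the table under its centre; its +x points away from the robot, square to its far edge. It is turned a few degrees either way and shifted from run to run
- ledge_edge (a point): middle of the ledge's far edge, on its top surface (60 mm up), with the ledge's axes: x points outward over the edge, y runs along the edge, z up. The overhang of the mailer is the x of oblong_far in this frame
- square_mailer: the other stiff cardboard mailer, square, 100 x 100 mm x 10 mm thick, with the same kind of label strip, lying on the other part of the ledge; origin at the centre of its underside. Leave alone
- tape_roll: a roll of parcel tape, 80 mm across and 36 mm high, lying flat on the ledge between the two mailers, nearer the robot; origin at the centre of its underside. Leave alone
- small_carton: a small cardboard carton 55 x 60 x 45 mm standing on the ledge between the two mailers, nearer the far edge; origin at the centre of its underside. Leave alone
- stamp: a rubber hand stamp with a wooden handle, 62 mm high, on the ledge between the tape roll and the small carton; origin under its centre. Leave alone
- scanner: a grey hand-held scanner lying on the table to the right of the ledge, about 150 mm long, 30 mm high; origin under its handle. Leave alone
- mug: a white mug, 76 mm across and 90 mm high, on the table to the robot's right of the ledge; origin at the centre of its underside. Leave alone
- parcel: a cardboard parcel 110 x 100 x 80 mm on the table to the robot's left; origin at the centre of its underside. Leave alone
- tape_stand: a black tape dispenser 160 x 60 mm, 91 mm high, on the table to the robot's left; origin at the centre of its underside. Leave alone
There are look-alikes about, which are no part of the job. Leave any grey or red look-alike of the oblong_mailer alone.

How it is judged:
By the outcome, as a careful person would: the job done as asked, in the order asked, and still so for the second after the job is handed in, with the robot touching nothing.
It also fails if it takes over 38 s, if anything falls off the work surface, if the arm or the gripper's body presses on something with over 40 N, if the wrist force passes 120 N, or if a joint passes its speed limit or range.

## Working session

There is one attempt and no reset: what is moved stays moved. The work goes in short steps, Python scripts to look and compute and a tool call to move; the robot and the scene stay as the last step left them, time stands still between calls to the robot, and variables do not carry over. Pictures are saved under pics/ and viewed, and the job is handed in when it is done.

Besides the shell and the picture viewer there is one more tool, called after ">>>" as a command line: name --argument value ..., lists and objects as JSON in quotes. move_arm: Moves the arm, as the interface text tells. Shift numbers are shares of 0.04 m and turn numbers shares of pi/4 rad, none past 1 either way. Its arguments: {"type":"object","properties":{"translation":{"type":"array"},"turn":{"type":"array"},"gripper":{"type":"array"}},"required":["translation","turn","gripper"]}

```bash
ls; mkdir -p pics
python3 - <<'E'
from workcell import manip
import cv2
print(manip.observe(), manip.grip_depth)
for n in ("scene","top"):
    c=manip.capture(n); cv2.imwrite(f"pics/{n}0.png",c["frame"]); print(n,c["mtx"],c["R"],c["t"])
E
```

```text
pics
{'time': 0.0, 'qpos': array([ 1.11399163e+00,  1.26363928e-01, -4.05710140e-02,  1.40537336e+00,
       -2.65148863e-06,  1.57076201e+00]), 'joint_vel': array([-5.43514126e-06,  1.05833455e-03,  1.15966303e-04, -4.57139919e-04,
        2.40624795e-03,  1.72945500e-04]), 'joint_torque': array([-2.90546914e-04, -4.35915935e+01,  3.52923095e+01,  1.73416390e-02,
        2.37158556e-04, -1.90259243e-06]), 'position': array([231.40084499, 470.82717969, 230.55381546]), 'ee_rot': array([-3.14008068e+00,  2.59959394e-06,  2.68482228e+00]), 'contact_force': array([-0.38048371,  0.35550919, -0.31645691]), 'moment': array([0.03227398, 0.02898059, 0.0048794 ]), 'opening': 0.9999780116648612} 18.700000000000003
scene [[478.92398083   0.         315.32906767]
 [  0.         478.92398083 197.10121968]
 [  0.           0.           1.        ]] [[-0.05283384  0.99857143 -0.00798072]
 [ 0.70610761  0.03170616 -0.70739435]
 [-0.70613075 -0.04300961 -0.70677404]] [  24.42020801 -303.15869292 1756.08140521]
top [[458.73137107   0.         321.79613113]
 [  0.         458.73137107 196.54740226]
 [  0.           0.           1.        ]] [[-0.01174802 -0.99987528 -0.01055469]
 [-0.99422195  0.01280663 -0.1065772 ]
 [ 0.10669907  0.00924164 -0.99424841]] [  13.69142574  497.05599136 1353.58284625]
```

View pics/scene0.png

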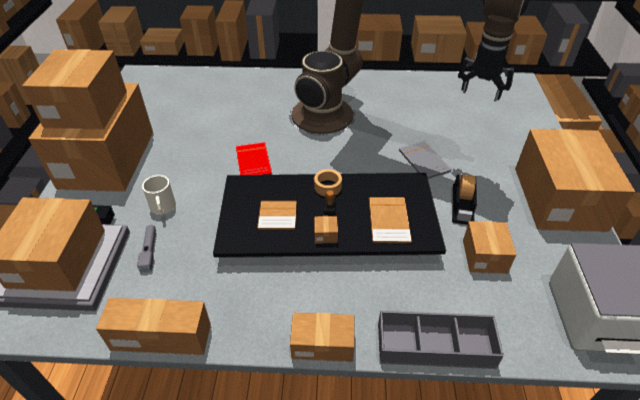

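View pics/top0.png

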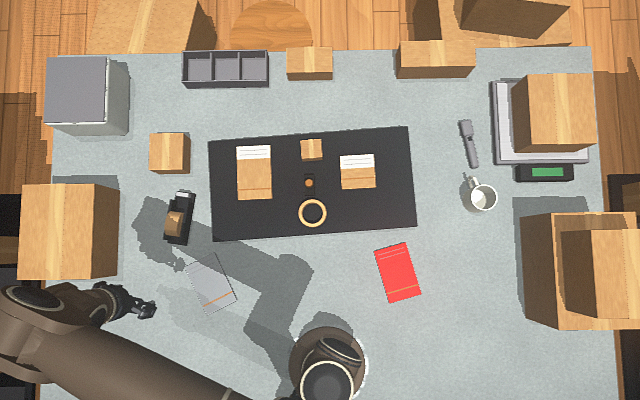

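The top view shows two cardboard mailers on the ledge: one at about (254,172), longer than it is wide, with its label towards the far edge, and one at (357,171), which is square. A grey look-alike (210,282) and a red one (397,272) lie on the table. The one at (254,172) fits the description: oblong, cardboard brown, on the ledge and with the label at its far end. I'll confirm that in a crop and measure it.

```bash
cat > h.py <<'E'
import numpy as np, cv2
from workcell import manip
def ray(c,uv,z):
    K,R,t=c["mtx"],c["R"],c["t"]
    uv=np.atleast_2d(np.float64(uv)); d=np.c_[uv,np.ones(len(uv))]@np.linalg.inv(K).T@R
    o=-R.T@t
    return o+d*((z-o[2])/d[:,2])[:,None]
def cnt_pts(mask,c,z):
    cs,_=cv2.findContours(mask.astype(np.uint8),cv2.RETR_EXTERNAL,cv2.CHAIN_APPROX_NONE)
    k=max(cs,key=cv2.contourArea)
    return k, ray(c,k[:,0,:],z)[:,:2]
def box(P):
    r=cv2.minAreaRect(np.float32(P)); return r, cv2.boxPoints(r)
def ledge(c):
    f=c["frame"].astype(int); m=(f.max(2)<45)
    m[:, :]=m
    n,l,s,_=cv2.connectedComponentsWithStats(m.astype(np.uint8))
    return m,n,l,s
E
python3 - <<'E'
from h import *
np.set_printoptions(suppress=True,precision=1)
for name in ("top","scene"):
    c=manip.capture(name); f=c["frame"]; b,g,r=[f[...,i].astype(int) for i in range(3)]
    m,n,l,s=ledge(c)
    roi=(slice(110,260),slice(190,430)) if name=="top" else (slice(165,265),slice(205,455))
    mm=np.zeros_like(m); mm[roi]=m[roi]
    n,l,s,_=cv2.connectedComponentsWithStats(mm.astype(np.uint8)); i=1+np.argmax(s[1:,4])
    k=[x for x in cv2.findContours((l==i).astype(np.uint8),cv2.RETR_EXTERNAL,cv2.CHAIN_APPROX_NONE)[0]]; k=max(k,key=len)
    P=ray(c,k[:,0,:],60)[:,:2]; print(name,"ledge",*box(P))
    # mailers: bright things inside
    q=np.zeros_like(m); q[roi]=(f.max(2)>80)[roi]
    hull=np.zeros(m.shape,np.uint8); cv2.fillConvexPoly(hull,cv2.convexHull(k),1)
    hull=cv2.erode(hull,np.ones((3,3)))
    q&=hull>0
    n,l,s,_=cv2.connectedComponentsWithStats(q.astype(np.uint8))
    for j in range(1,n):
        if s[j,4]>150:
            kk,PP=cnt_pts(l==j,c,70); print(s[j],*box(PP))
    if name=="top": cv2.imwrite("pics/crop0.png",cv2.resize(f[110:320,190:430],None,fx=2.8,fy=2.8,interpolation=2))
E
```

```text
top ledge ((457.6908874511719, 390.6200866699219), (6.084475040435791, 44.311344146728516), 80.69634246826172) [[435.3 391.2]
 [479.1 384. ]
 [480.  390. ]
 [436.3 397.2]]
scene ledge ((541.8140258789062, 39.52935791015625), (311.6981201171875, 595.819580078125), 3.621011972427368) [[ 367.5  327. ]
 [ 405.1 -267.6]
 [ 716.2 -247.9]
 [ 678.5  346.7]]
[314 175  28  22 450] ((449.2869567871094, 35.5888557434082), (88.23136138916016, 79.9811019897461), 2.5267207622528076) [[403.5  73.6]
 [407.   -6.3]
 [495.1  -2.4]
 [491.6  77.5]]
[ 369  197   43   46 1711] ((571.6622924804688, 205.38534545898438), (164.44554138183594, 102.20927429199219), 2.0238969326019287) [[487.7 253.6]
 [491.3 151.4]
 [655.6 157.2]
 [652.  259.4]]
[ 257  200   40   29 1055] ((567.835205078125, -98.96630859375), (104.69039916992188, 102.16727447509766), 2.6018106937408447) [[ 513.2  -50.3]
 [ 517.9 -152.4]
 [ 622.4 -147.6]
 [ 617.8  -45.6]]
[314 215  24  27 548] ((612.8034057617188, 35.92250061035156), (91.81509399414062, 61.77656555175781), 3.1411490440368652) [[565.3  64.2]
 [568.7   2.6]
 [660.3   7.6]
 [656.9  69.3]]
```

View pics/crop0.png

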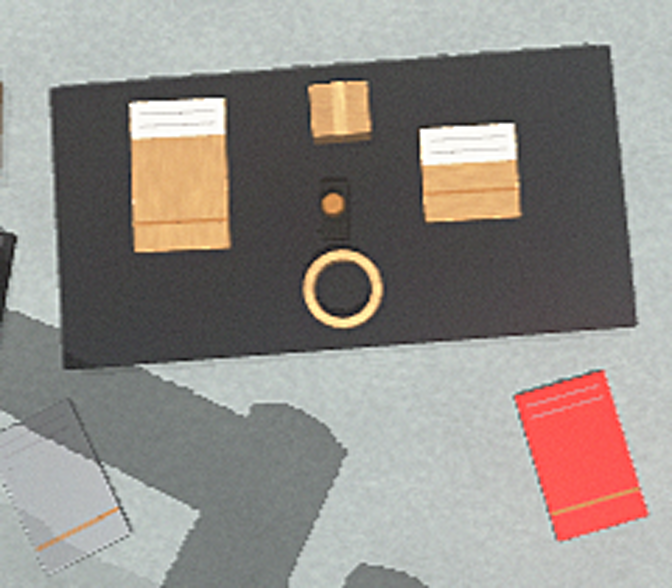

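The crop confirms it. The oblong mailer (crop (180,175), 160 mm long, labelled far end) is the target. The square mailer is at (470,172), and the grey and red pieces are off the ledge. Next I'll fit the edges to sub-pixel accuracy in the top view.

```bash
cat >> h.py <<'E'
S=4
def fitquad(c,seed,thr,dark,z,approx=None):
    """quad round the component containing pixel seed; returns side lines in world"""
    g=cv2.resize(c["frame"].max(2),None,fx=S,fy=S,interpolation=cv2.INTER_CUBIC)
    m=((g<thr) if dark else (g>thr)).astype(np.uint8)
    n,l,s,_=cv2.connectedComponentsWithStats(m)
    i=l[int(seed[1]*S),int(seed[0]*S)]; 
    ks,_=cv2.findContours((l==i).astype(np.uint8),cv2.RETR_EXTERNAL,cv2.CHAIN_APPROX_NONE)
    k=max(ks,key=cv2.contourArea)
    uv=(k[:,0,:]+0.5)/S-0.5
    return ray(c,uv,z)[:,:2]
def side(P,a,b,tol=4,trim=.12):
    """robust line fit of contour points near segment a-b -> point, dir"""
    a,b=np.float64(a),np.float64(b)
    for t in (tol,tol*.5,tol*.4):
        d=(b-a)/np.linalg.norm(b-a); L=np.linalg.norm(b-a); n=np.array([-d[1],d[0]])
        s=(P-a)@d; e=(P-a)@n
        Q=P[(s>trim*L)&(s<(1-trim)*L)&(abs(e)<t)]
        v=cv2.fitLine(np.float32(Q),cv2.DIST_HUBER,0,.01,.01).ravel()
        p=v[2:4]; dd=v[:2]*np.sign(v[:2]@d)
        a,b=p+dd*((a-p)@dd),p+dd*((b-p)@dd)
    return a,b,len(Q)
def inter(s1,s2):
    a,b=s1[:2];c_,d=s2[:2]
    M=np.c_[b-a,-(d-c_)]; return a+(b-a)*np.linalg.solve(M,c_-a)[0]
def quad(P,tol=4):
    r,B=box(P); ss=[side(P,B[i],B[(i+1)%4],tol) for i in range(4)]
    return np.array([inter(ss[i-1],ss[i]) for i in range(4)])
def pose(Q):
    """long-axis pose: centre, yaw toward +x, lengths"""
    ds=np.roll(Q,-1,0)-Q; L=np.linalg.norm(ds,axis=1)
    k=[np.degrees(np.arctan2(d[1],d[0])) for d in ds]
    return Q.mean(0),L,k
E
python3 - <<'E'
from h import *
np.set_printoptions(suppress=True,precision=2)
c=manip.capture("top")
f=c["frame"]; print(f[200,225],f[135,225],f[155,240],f[150,200],f[150,255])
P=fitquad(c,(225,200),110,True,60); r,B=box(P);print(r,B)
Q=quad(P,6);print(Q,pose(Q))
P=fitquad(c,(254,180),100,False,70); print(box(P)[0]); Q=quad(P);print(Q,pose(Q))
P=fitquad(c,(357,180),100,False,70); Q=quad(P);print(Q,pose(Q))
w=manip.capture("wrist"); cv2.imwrite("pics/w0.png",w["frame"]); print(w["t"])
E
```

```text
[68 65 68] [185 189 181] [217 222 225] [200 202 193] [222 226 228]
((534.449951171875, 39.7589111328125), (305.01812744140625, 601.0424194335938), 3.8284177780151367) [[ 362.22  329.43]
 [ 402.35 -270.27]
 [ 706.68 -249.91]
 [ 666.55  349.79]]
[[ 365.66  327.28]
 [ 404.   -268.3 ]
 [ 703.26 -249.12]
 [ 665.48  346.05]] (array([534.6 ,  38.98]), array([596.81, 299.88, 596.36, 300.41]), [np.float64(-86.31652922492609), np.float64(3.6672944927968563), np.float64(93.63237388949211), np.float64(-176.41710053600457)])
((568.0171508789062, 206.4872283935547), (162.7354736328125, 103.96517944335938), 1.9533002376556396)
[[485.72 254.74]
 [489.67 152.76]
 [650.42 158.25]
 [646.49 259.78]] (array([568.08, 206.39]), array([102.05, 160.85, 101.6 , 160.84]), [np.float64(-87.78305970305202), np.float64(1.9562657606981033), np.float64(92.2207924670666), np.float64(-178.20430693756248)])
[[ 513.68  -48.91]
 [ 517.92 -150.87]
 [ 619.12 -146.95]
 [ 613.82  -45.  ]] (array([566.14, -97.93]), array([102.04, 101.28, 102.09, 100.22]), [np.float64(-87.61684019987732), np.float64(2.2130467498618285), np.float64(92.9753371492067), np.float64(-177.76569422421153)])
[-524.74  -40.14  380.08]
```

>>> move_arm --translation '[[0,0,0],[0,0,0],[0,0,0],[0,0,0],[0,0,0],[0,0,0]]' --turn '[[0,0,-0.1325],[0,0,-0.1325],[0,0,-0.1325],[0,0,-0.1325],[0,0,-0.1325],[0,0,0]]' --gripper '[0.4,0.4,0.4,0.4,0.4,0.4]'

```text
time: 0.8
position: [231.5, 471.1, 231.2]
ee_rot: [-3.141, -0.0, -3.076]
contact_force: [0.3, -0.2, 0.1]
opening: 0.601
```

>>> move_arm --translation '[[-0.564,-0.788,0],[-0.564,-0.788,0],[-0.564,-0.788,0],[-0.564,-0.788,0],[-0.564,-0.788,0],[-0.564,-0.788,0],[-0.564,-0.788,0],[-0.564,-0.788,0],[-0.564,-0.788,0],[0,0,0],[0,0,0],[0,0,0]]' --turn '[[0,0,0],[0,0,0],[0,0,0],[0,0,0],[0,0,0],[0,0,0],[0,0,0],[0,0,0],[0,0,0],[0,0,0],[0,0,0],[0,0,0]]' --gripper '[0.4,0.4,0.4,0.4,0.4,0.4,0.4,0.4,0.4,0.4,0.4,0.4]'

```text
time: 1.8
position: [452.1, 200.8, 231.2]
ee_rot: [3.141, -0.001, -3.081]
contact_force: [-0.6, 0.7, -0.4]
opening: 0.599
```

>>> move_arm --translation '[[0,0,0.9],[0,0,0.9],[0,0,0.9],[0,0,0.9],[0,0,0],[0,0,0]]' --turn '[[0,0,0],[0,0,0],[0,0,0],[0,0,0],[0,0,0],[0,0,0]]' --gripper '[0.4,0.4,0.4,0.4,0.4,0.4]'

```text
time: 2.3
position: [450.1, 201.4, 86.4]
ee_rot: [-3.14, -0.004, -3.077]
contact_force: [0.6, 0.8, 0.4]
opening: 0.601
```

Run:
```python
from h import *
for n in ("wrist","scene"):
    c=manip.capture(n); f=c["frame"]
    if n=="scene": f=cv2.resize(f[120:260,330:500],None,fx=4,fy=4,interpolation=2)
    cv2.imwrite(f"pics/{n}1.png",f)
print(manip.observe()["position"])
```

```text
[453.00588459 202.23635221  89.64906569]
```

View pics/wrist1.png

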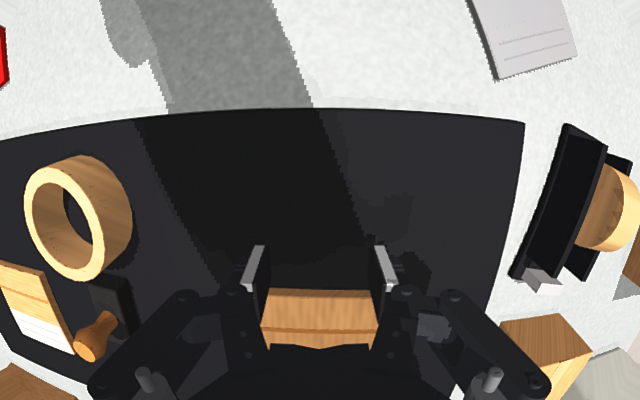

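View pics/scene1.png

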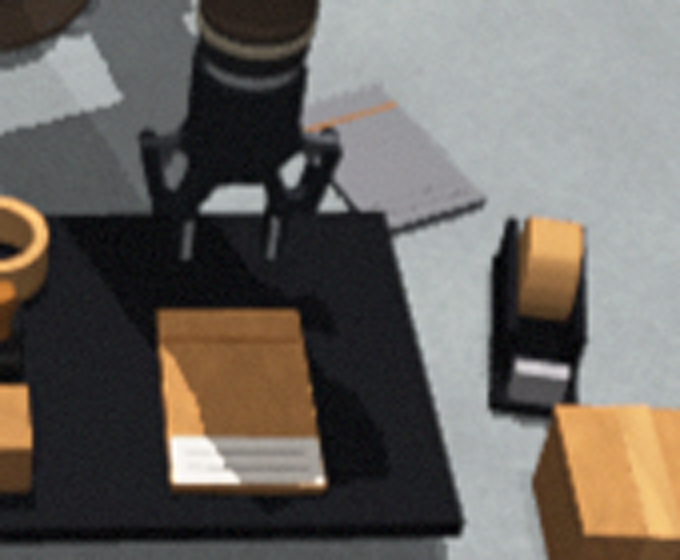

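The wrist picture shows the two pads at about (252,270) and (385,270), straddling the middle of the near end of the mailer with a gap in front of it. In the scene crop the tips are at (185,258) and (272,258), clear of the mailer's near edge at row 310. I'll keep descending.

>>> move_arm --translation '[[0,0,0.3],[0,0,0.2],[0,0,0.05],[0,0,0],[0,0,0]]' --turn '[[0,0,0],[0,0,0],[0,0,0],[0,0,0],[0,0,0]]' --gripper '[0.4,0.4,0.4,0.4,0.4]'

```text
time: 2.82
position: [452.6, 201.2, 66.2]
ee_rot: [3.141, 0.001, -3.078]
contact_force: [0.9, 0.3, 0.7]
opening: 0.597
```

Run:
```python
from h import *
c=manip.capture("scene"); f=cv2.resize(c["frame"][150:230,350:450],None,fx=7,fy=7,interpolation=2)
cv2.imwrite("pics/s2.png",f)
o=manip.observe();print(o["position"],o["contact_force"])
w=manip.capture("wrist"); cv2.imwrite("pics/w2.png",w["frame"][200:,180:460])
# expected pixels for tips at several heights
u=np.array([.998,.0637]);v=np.array([-.0637,.998])
t=np.array([452.3,201])
for z in (60,64,68,72):
    X=np.r_[t+11*u+25.5*v,z]; p=c["mtx"]@(c["R"]@X+c["t"]); p=p[:2]/p[2]; print(z,(p-[350,150])*7)
```

```text
[452.65545917 201.15148763  66.17323715] [ 0.77307911 -0.31475327  1.01415654]
60 [308.07448676 299.483051  ]
64 [309.12900811 292.52240495]
68 [310.18787445 285.53307866]
72 [311.25111268 278.51489452]
```

View pics/s2.png

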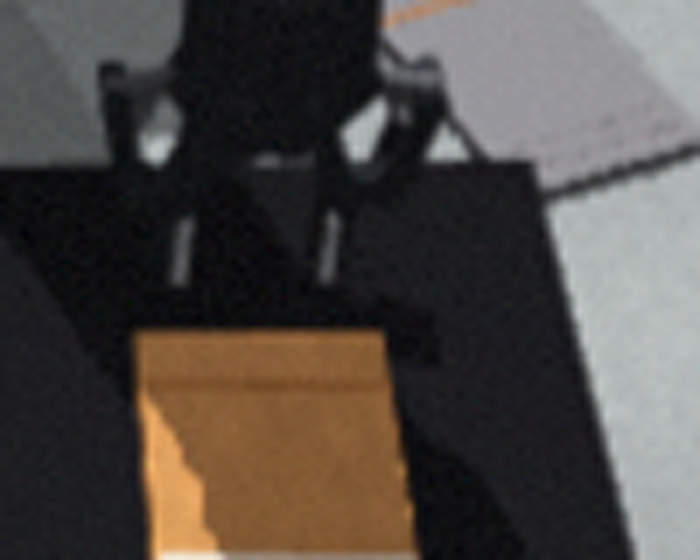

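View pics/w2.png

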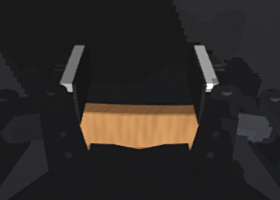

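The pad tips in the crop end at row 287, which puts them about 67–68 mm up. Another 4 mm brings them to the mailer's thickness (60–70 mm) and still off the ledge.

>>> move_arm --translation '[[0,0,0.05],[0,0,0.05],[0,0,0]]' --turn '[[0,0,0],[0,0,0],[0,0,0]]' --gripper '[0.4,0.4,0.4]'

```text
time: 3.17
position: [452.0, 200.8, 61.0]
ee_rot: [-3.141, -0.0, -3.078]
contact_force: [0.3, 0.1, -0.7]
opening: 0.603
```

>>> move_arm --translation '[[-0.2,0,0],[-0.2,0,0],[-0.1,0,0],[-0.05,0,0],[-0.05,0,0],[-0.05,0,0],[-0.05,0,0],[-0.05,0,0],[0,0,0],[0,0,0]]' --turn '[[0,0,0],[0,0,0],[0,0,0],[0,0,0],[0,0,0],[0,0,0],[0,0,0],[0,0,0],[0,0,0],[0,0,0]]' --gripper '[0.4,0.4,0.4,0.4,0.4,0.4,0.4,0.4,0.4,0.4]'

```text
time: 4.0
position: [482.3, 202.9, 61.3]
ee_rot: [-3.142, 0.0, -3.078]
contact_force: [0.3, -0.8, -0.3]
opening: 0.6
```

Run:
```python
from h import *
c=manip.capture("scene"); f=cv2.resize(c["frame"][150:230,350:450],None,fx=7,fy=7,interpolation=2)
cv2.imwrite("pics/s3.png",f)
o=manip.observe();print(o["position"],o["contact_force"])
w=manip.capture("top"); cv2.imwrite("pics/t3.png",cv2.resize(w["frame"][110:260,190:350],None,fx=4,fy=4,interpolation=2))
```

```text
[482.22901035 202.91337749  61.30749149] [-0.22495875  0.11230856 -1.16660187]
```

View pics/s3.png

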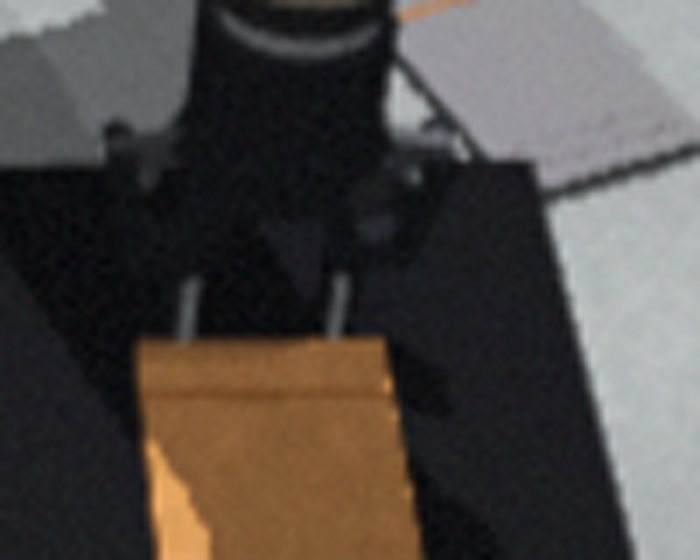

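View pics/t3.png

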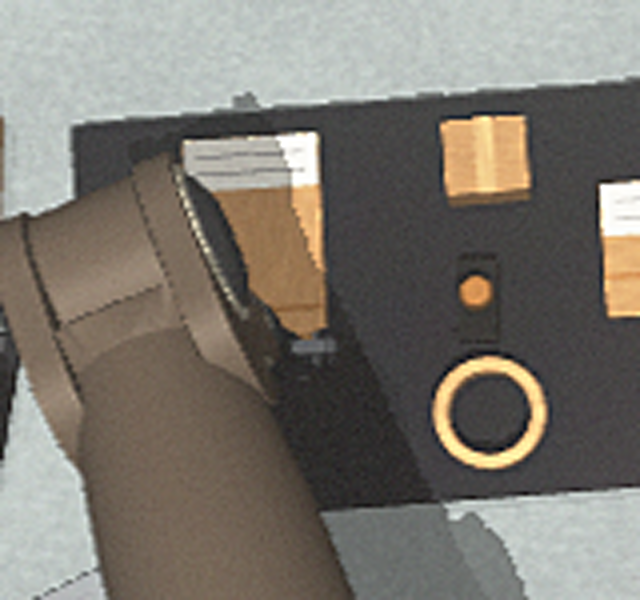

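Contact is good: both pads sit flush on the near face at crop row 340, and the mailer has begun to move. I'll push on but stop short, then back off and measure.

>>> move_arm --translation '[[-0.05,0,0],[-0.1,0,0],[-0.1,0,0],[-0.1,0,0],[-0.1,0,0],[-0.1,0,0],[-0.1,0,0],[-0.1,0,0],[-0.1,0,0],[-0.1,0,0],[-0.1,0,0],[-0.05,0,0]]' --turn '[[0,0,0],[0,0,0],[0,0,0],[0,0,0],[0,0,0],[0,0,0],[0,0,0],[0,0,0],[0,0,0],[0,0,0],[0,0,0],[0,0,0]]' --gripper '[0.4,0.4,0.4,0.4,0.4,0.4,0.4,0.4,0.4,0.4,0.4,0.4]'

```text
time: 5.1
position: [526.7, 205.7, 61.3]
ee_rot: [3.142, 0.0, -3.078]
contact_force: [-2.1, -0.8, 1.7]
opening: 0.604
```

>>> move_arm --translation '[[-0.05,0,0],[-0.05,0,0],[-0.05,0,0],[-0.05,0,0],[-0.025,0,0],[0,0,0],[0,0,0]]' --turn '[[0,0,0],[0,0,0],[0,0,0],[0,0,0],[0,0,0],[0,0,0],[0,0,0]]' --gripper '[0.4,0.4,0.4,0.4,0.4,0.4,0.4]'

```text
time: 5.68
position: [535.4, 206.3, 61.4]
ee_rot: [-3.142, 0.001, -3.078]
contact_force: [-0.0, -0.2, -0.6]
opening: 0.599
```

Run:
```python
from h import *
np.set_printoptions(suppress=True,precision=2)
o=manip.observe();print(o["time"],o["position"],o["contact_force"])
c=manip.capture("scene"); cv2.imwrite("pics/s4.png",cv2.resize(c["frame"][150:270,200:460],None,fx=3,fy=3,interpolation=2))
w=manip.capture("top"); cv2.imwrite("pics/t4.png",cv2.resize(w["frame"][110:260,190:350],None,fx=4,fy=4,interpolation=2))
```

```text
5.6833 [535.41 206.25  61.35] [-0.05 -0.2  -0.57]
```

View pics/s4.png

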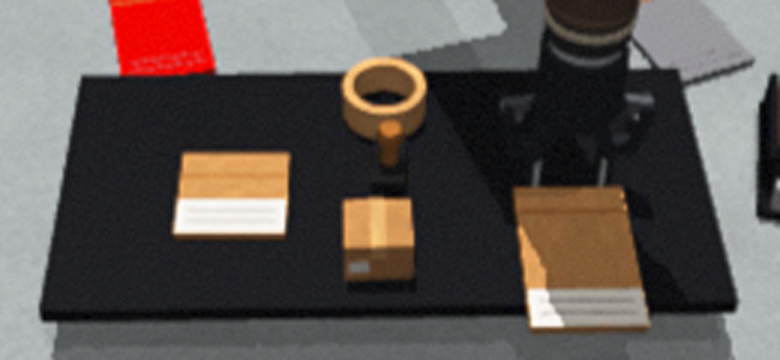

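View pics/t4.png

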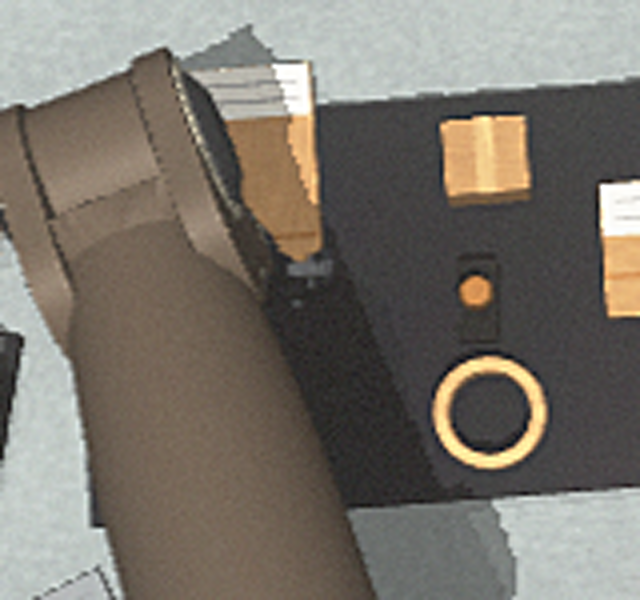

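The label's end is now past the edge and the arm hides part of the mailer from above. I'll back off, rise and swing aside for a clear measurement.

>>> move_arm --translation '[[0.25,0,0],[0.5,0,0],[0,0,-0.9],[0,0,-0.9],[0,0,-0.9],[0,0,-0.8],[0.5,0.8,0],[0.5,0.8,0],[0.5,0.8,0],[0.5,0.8,0],[0.5,0.8,0],[0.5,0.8,0]]' --turn '[[0,0,0],[0,0,0],[0,0,0],[0,0,0],[0,0,0],[0,0,0],[0,0,0],[0,0,0],[0,0,0],[0,0,0],[0,0,0],[0,0,0]]' --gripper '[0.4,0.4,0.4,0.4,0.4,0.4,0.4,0.4,0.4,0.4,0.4,0.4]'

```text
time: 6.78
position: [371.4, 389.2, 201.6]
ee_rot: [3.141, 0.001, -3.078]
contact_force: [1.4, 0.4, -0.5]
opening: 0.6
```

>>> move_arm --translation '[[0.5,0.8,0],[0.5,0.8,0],[0,0,0],[0,0,0]]' --turn '[[0,0,0],[0,0,0],[0,0,0],[0,0,0]]' --gripper '[0.4,0.4,0.4,0.4]'

```text
time: 7.12
position: [327.3, 450.7, 201.1]
ee_rot: [-3.141, -0.0, -3.074]
contact_force: [0.2, 0.1, 0.2]
opening: 0.6
```

```bash
cat > meas.py <<'E'
from h import *
import sys
np.set_printoptions(suppress=True,precision=2)
print(manip.observe()["position"])
c=manip.capture("top"); f=c["frame"]
tag=sys.argv[1]
cv2.imwrite(f"pics/t{tag}.png",cv2.resize(f[90:260,190:430],None,fx=3.3,fy=3.3,interpolation=2))
hsv=cv2.cvtColor(f,cv2.COLOR_BGR2HSV)
# ledge edge from first fit
a,b=np.array([703.26,-249.12]),np.array([665.48,346.05]); E=(a+b)/2
v=(b-a)/np.linalg.norm(b-a); u=np.array([v[1],-v[0]])
print("ledge yaw",np.degrees(np.arctan2(u[1],u[0])))
# brown part + near face; white label strip: bright
g=cv2.resize(f,None,fx=S,fy=S,interpolation=cv2.INTER_CUBIC).astype(int)
brown=((g[...,2]-g[...,0])>45).astype(np.uint8)
seed=eval(sys.argv[2])
n,l,s,_=cv2.connectedComponentsWithStats(brown); i=l[int(seed[1]*S),int(seed[0]*S)]
k=max(cv2.findContours((l==i).astype(np.uint8),0,cv2.CHAIN_APPROX_NONE)[0],key=cv2.contourArea)
P=ray(c,(k[:,0,:]+.5)/S-.5,70)[:,:2]
Q=quad(P); L=(Q-E)@np.c_[u,v]; print("brown corners in edge frame\n",L,pose(Q)[1:])
E
python3 meas.py 5 "(250,165)"
```

```text
[327.33 450.69 201.07]
ledge yaw 3.6321288981556146Traceback (most recent call last):
  File "meas.py", line 20, in <module>
    Q=quad(P); L=(Q-E)@np.c_[u,v]; print("brown corners in edge frame\n",L,pose(Q)[1:])
  File "h.py", line 45, in quad
    r,B=box(P); ss=[side(P,B[i],B[(i+1)%4],tol) for i in range(4)]
                    ~~~~^^^^^^^^^^^^^^^^^^^^^^^
  File "h.py", line 37, in side
    v=cv2.fitLine(np.float32(Q),cv2.DIST_HUBER,0,.01,.01).ravel()
      ~~~~~~~~~~~^^^^^^^^^^^^^^^^^^^^^^^^^^^^^^^^^^^^^^^^
cv2.error: OpenCV(4.12.0) /io/opencv/modules/imgproc/src/linefit.cpp:50: error: (-215:Assertion failed) count > 0 in function 'fitLine2D_wods'
```

View pics/t5.png

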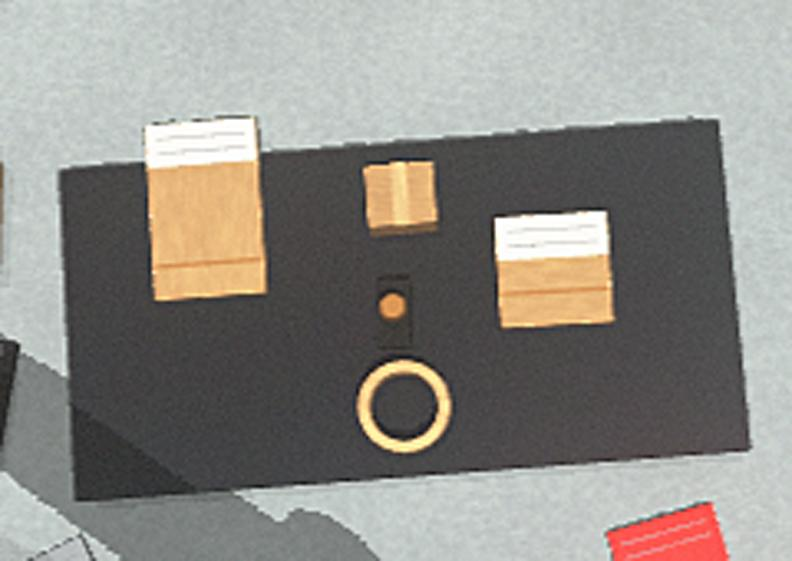

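The view is clear: the mailer at crop (205,210) overhangs by most of its label, and the other things look unmoved. I'll fit each side of it separately.

```bash
cat > meas.py <<'E'
from h import *
import sys
np.set_printoptions(suppress=True,precision=2)
tag=sys.argv[1]; nu=float(sys.argv[2]); 
c=manip.capture("top"); f=c["frame"]
cv2.imwrite(f"pics/t{tag}.png",cv2.resize(f[90:260,190:430],None,fx=3.3,fy=3.3,interpolation=2))
g=cv2.resize(f,None,fx=S,fy=S,interpolation=cv2.INTER_CUBIC)
def pts(m,z):
    k=np.concatenate(cv2.findContours(m.astype(np.uint8),cv2.RETR_LIST,cv2.CHAIN_APPROX_NONE)[0])
    return ray(c,(k[:,0,:]+.5)/S-.5,z)[:,:2]
mx=g.max(2)
a,b=np.array([703.26,-249.12]),np.array([665.48,346.05])
PL=pts(mx<130,60)
d=(b-a)/np.linalg.norm(b-a)
A,B,n=side(PL,a,a+d*430,5,.04)   # edge right of the mailer
print("edge refit yaw",np.degrees(np.arctan2(-(B-A)[0],(B-A)[1])),n,"orig",np.degrees(np.arctan2(-d[0],d[1])))
E=(a+b)/2; v=(B-A)/np.linalg.norm(B-A); u=np.array([v[1],-v[0]])
E=A+v*((E-A)@v)
T=np.c_[u,v]; W=lambda p: E+T@np.array(p)
loc=lambda s:((np.array(s[:2])-E)@T,s[2])
P1=pts(mx>105,70)
P2=pts(cv2.GaussianBlur(g,(9,9),0).min(2)>203,70)
brown=(g[...,2].astype(int)-g[...,0])>40
P3=pts(brown,70)
def show(name,P,p,q,t=6):
    try:
        (l,n)=loc(side(P,W(p),W(q),t)); dd=l[1]-l[0]; print(name,l.ravel(),n,"ang",np.degrees(np.arctan2(dd[1],dd[0])))
    except cv2.error: print(name,"none")
cv_=float(sys.argv[3])
show("near",P1,(nu,cv_-50),(nu,cv_+50))
show("right",P1,(nu,cv_-50),(nu+115,cv_-50))
show("left",P1,(nu,cv_+50),(nu+115,cv_+50))
show("labelline",P3,(nu+120,cv_-50),(nu+120,cv_+50))
show("far",P2,(nu+160,cv_-50),(nu+160,cv_+50))
E
python3 meas.py 5 -128 165
```

```text
edge refit yaw 3.635597853652709 524 orig 3.6321288981556146
near [-129.27  114.99 -130.29  214.98] 103 ang 90.58725983877675
right [-128.    115.67  -13.01  116.49] 116 ang 0.4098052114488658
left [-128.    218.    -13.    217.93] 117 ang -0.0343848198417099
labelline [ -8.85 115.    -8.84 215.  ] 103 ang 89.99543076482276
far [ 38.86 115.67  26.9  214.53] 74 ang 96.89553373477776
```

The two estimates of overhang disagree slightly (30.2 from the near end, 31.2 from the label line), because my thresholds are biased. I'll take averaged edge profiles and use half-level crossings instead.

```bash
cat > prof.py <<'E'
from h import *
import sys
from scipy.ndimage import map_coordinates
np.set_printoptions(suppress=True,precision=2)
nu=float(sys.argv[1]); cv_=float(sys.argv[2])
c=manip.capture("top"); f=c["frame"].astype(float)
a,b=np.array([703.26,-249.12]),np.array([665.48,346.05]); E=(a+b)/2
v=(b-a)/np.linalg.norm(b-a); u=np.array([v[1],-v[0]]); T=np.c_[u,v]
print("cam",-c["R"].T@c["t"])
def samp(uu,vv,z,img):
    X=np.c_[E+np.c_[uu,vv]@T.T,np.full(len(uu),z)]
    p=X@c["R"].T+c["t"]; p=p@c["mtx"].T; p=p[:,:2]/p[:,2:]
    return map_coordinates(img,[p[:,1],p[:,0]],order=1)
def prof(u0,vs,z,img,half=12,axis=0):
    s=np.arange(-half,half+.01,.25)
    if axis==0: pr=[samp(u0+s,np.full(len(s),q),z,img) for q in vs]
    else: pr=[samp(np.full(len(s),q),u0+s,z,img) for q in vs]
    return s,np.mean(pr,0)
def cross(u0,vs,z,img,half=12,axis=0):
    s,p=prof(u0,vs,z,img,half,axis); lo,hi=p[:8].mean(),p[-8:].mean(); m=(lo+hi)/2
    i=np.where(np.diff(np.sign(p-m)))[0]; i=i[np.argmin(abs(s[i]))] 
    return round(u0+s[i]+.25*(m-p[i])/(p[i+1]-p[i]),2)
mx=f.max(2); rb=f[...,2]-f[...,0]
print("edge",[cross(0,np.arange(q,q+60,3),60,mx) for q in (-280,-220,-160,-100,-40,20,230)])
print("ledge near",[cross(-300,np.arange(q,q+60,3),60,mx) for q in (-220,-100,0,60)])
print("ledge sides",cross(-298,np.arange(-250,-60,5),60,mx,axis=1),cross(298,np.arange(-150,-20,5),60,mx,axis=1))
def sub(n,u0,z,img,half=12):
    print(n,[cross(u0,np.arange(cv_+q,cv_+q+22,2),z,img,half) for q in (-44,-22,0,22)])
sub("near",nu,70,mx); sub("label",nu+120,70,rb,9); 
sub("far",nu+160,70,f.mean(2),9); sub("far rb",nu+160,70,f.min(2),9)
print("mailer sides",[cross(cv_+s*50,np.arange(nu+k,nu+k+35,3),70,mx,axis=1) for k in (5,40,75) for s in (-1,1)])
s,p=prof(nu+160,np.arange(cv_-40,cv_+40,2),70,f.mean(2)); print(p[::4])
E
python3 prof.py -129 166
```

```text
cam [ 349.92   -5.19 1398.92]
edge [np.float64(1.24), np.float64(1.67), np.float64(1.23), np.float64(1.14), np.float64(1.29), np.float64(1.24), np.float64(0.91)]
ledge near [np.float64(-301.01), np.float64(-301.01), np.float64(-301.23), np.float64(-301.1)]
ledge sides -299.48 299.41
near [np.float64(-128.57), np.float64(-128.57), np.float64(-128.36), np.float64(-128.81)]
label [np.float64(-8.22), np.float64(-7.81), np.float64(-8.11), np.float64(-8.35)]
far [np.float64(29.93), np.float64(29.59), np.float64(30.2), np.float64(29.55)]
far rb [np.float64(29.95), np.float64(29.46), np.float64(30.12), np.float64(29.52)]
mailer sides [np.float64(116.89), np.float64(217.57), np.float64(117.24), np.float64(217.27), np.float64(117.23), np.float64(217.48)]
[233.28 242.82 249.63 252.38 252.28 252.15 252.5  253.24 253.94 253.4
 245.96 223.76 191.41 161.76 155.62 167.82 188.97 201.03 205.2  203.76
 202.23 200.96 200.11 199.83 200.03]
```

Profile crossings, in the edge frame:
- Ledge edge: +1.2
- Near end: -128.6, so the far end is at 31.4
- Label line: -8.1, so the far end is at 31.9
- Far end measured directly: about 30.6

The overhang is therefore about 30 mm, and the mailer is square to within about 0.2°. It needs roughly 9.7 mm more. I'll retrace the way back and push that far.

>>> move_arm --translation '[[-0.5,-0.8,0],[-0.5,-0.8,0],[-0.5,-0.8,0],[-0.5,-0.8,0],[-0.5,-0.8,0],[-0.5,-0.8,0],[-0.5,-0.8,0],[-0.5,-0.8,0],[0,0,0],[0,0,0]]' --turn '[[0,0,0],[0,0,0],[0,0,0],[0,0,0],[0,0,0],[0,0,0],[0,0,0],[0,0,0],[0,0,0],[0,0,0]]' --gripper '[0.4,0.4,0.4,0.4,0.4,0.4,0.4,0.4,0.4,0.4]'

```text
time: 8.1
position: [506.2, 201.1, 201.3]
ee_rot: [-3.142, -0.0, -3.084]
contact_force: [0.0, 0.1, -0.4]
opening: 0.595
```

>>> move_arm --translation '[[0,0,0.9],[0,0,0.9],[0,0,0.9],[0,0,0.5],[0,0,0.2],[0,0,0.1],[0,0,0],[0,0,0]]' --turn '[[0,0,0],[0,0,0],[0,0,0],[0,0,0],[0,0,0],[0,0,0],[0,0,0],[0,0,0]]' --gripper '[0.4,0.4,0.4,0.4,0.4,0.4,0.4,0.4]'

```text
time: 8.77
position: [505.9, 204.9, 62.9]
ee_rot: [3.141, 0.002, -3.078]
contact_force: [0.6, -0.6, 0.9]
opening: 0.6
```

>>> move_arm --translation '[[-0.2,0,0],[-0.2,0,0],[-0.1,0,0],[-0.1,0,0],[0,0,0],[0,0,0]]' --turn '[[0,0,0],[0,0,0],[0,0,0],[0,0,0],[0,0,0],[0,0,0]]' --gripper '[0.4,0.4,0.4,0.4,0.4,0.4]'

```text
time: 9.27
position: [529.3, 205.8, 61.2]
ee_rot: [-3.142, -0.0, -3.078]
contact_force: [-1.0, -0.7, 0.5]
opening: 0.604
```

>>> move_arm --translation '[[-0.05,0,0],[-0.05,0,0],[-0.05,0,0],[-0.05,0,0],[-0.05,0,0],[-0.05,0,0],[-0.05,0,0],[-0.025,0,0],[-0.015,0,0],[0,0,0],[0,0,0]]' --turn '[[0,0,0],[0,0,0],[0,0,0],[0,0,0],[0,0,0],[0,0,0],[0,0,0],[0,0,0],[0,0,0],[0,0,0],[0,0,0]]' --gripper '[0.4,0.4,0.4,0.4,0.4,0.4,0.4,0.4,0.4,0.4,0.4]'

```text
time: 10.18
position: [544.7, 206.8, 61.3]
ee_rot: [-3.142, 0.0, -3.078]
contact_force: [-1.1, 0.1, 0.2]
opening: 0.598
```

>>> move_arm --translation '[[0.25,0,0],[0.5,0,0],[0,0,-0.9],[0,0,-0.9],[0,0,-0.9],[0,0,-0.8],[0.5,0.8,0],[0.5,0.8,0],[0.5,0.8,0],[0.5,0.8,0],[0.5,0.8,0],[0.5,0.8,0]]' --turn '[[0,0,0],[0,0,0],[0,0,0],[0,0,0],[0,0,0],[0,0,0],[0,0,0],[0,0,0],[0,0,0],[0,0,0],[0,0,0],[0,0,0]]' --gripper '[0.4,0.4,0.4,0.4,0.4,0.4,0.4,0.4,0.4,0.4,0.4,0.4]'

```text
time: 11.18
position: [381.2, 389.9, 201.6]
ee_rot: [3.141, 0.001, -3.078]
contact_force: [-0.2, 0.7, -0.1]
opening: 0.602
```

>>> move_arm --translation '[[0.5,0.8,0],[0.5,0.8,0],[0,0,0],[0,0,0]]' --turn '[[0,0,0],[0,0,0],[0,0,0],[0,0,0]]' --gripper '[0.4,0.4,0.4,0.4]'

```text
time: 11.52
position: [337.1, 451.5, 201.1]
ee_rot: [-3.141, 0.0, -3.074]
contact_force: [1.1, -1.3, 0.8]
opening: 0.602
```

```bash
python3 prof.py -119 167; python3 meas.py 6 -119 167
python3 - <<'E'
from h import *
c=manip.capture("scene"); cv2.imwrite("pics/s6.png",cv2.resize(c["frame"][150:270,200:460],None,fx=3,fy=3,interpolation=2))
E
```

```text
cam [ 349.92   -5.19 1398.92]
edge [np.float64(1.26), np.float64(1.66), np.float64(1.22), np.float64(1.17), np.float64(1.27), np.float64(1.22), np.float64(0.89)]
ledge near [np.float64(-301.02), np.float64(-301.02), np.float64(-301.23), np.float64(-301.11)]
ledge sides -299.48 299.43
near [np.float64(-119.45), np.float64(-118.92), np.float64(-119.22), np.float64(-119.3)]
label [np.float64(1.07), np.float64(1.57), np.float64(1.23), np.float64(1.38)]
far [np.float64(39.18), np.float64(39.03), np.float64(39.39), np.float64(38.81)]
far rb [np.float64(39.18), np.float64(38.78), np.float64(39.41), np.float64(38.74)]
mailer sides [np.float64(116.85), np.float64(217.67), np.float64(117.05), np.float64(217.56), np.float64(117.27), np.float64(217.22)]
[238.96 247.68 251.94 252.65 252.42 252.61 253.21 253.89 254.03 249.64
 231.74 199.41 167.78 156.64 170.58 190.31 202.6  204.11 203.16 202.41
 201.91 201.32 200.59 199.99 200.  ]
edge refit yaw 3.655795029319109 519 orig 3.6321288981556146
near [-120.48  117.01 -120.11  217.  ] 104 ang 89.7903198455614
right [-118.99  115.72   -4.    116.49] 116 ang 0.3853999557053866
left [-118.99  218.32   -4.    217.59] 117 ang -0.3668699433091032
labelline [  0.75 117.     0.88 217.  ] 102 ang 89.9237132460277
far [ 38.74 116.99  38.73 216.99] 100 ang 90.00737630736427
```

View pics/t6.png

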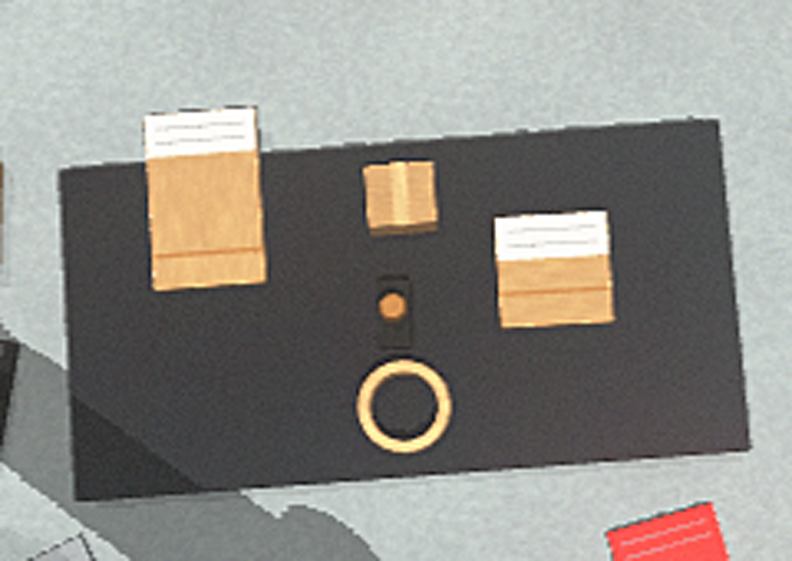

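View pics/s6.png

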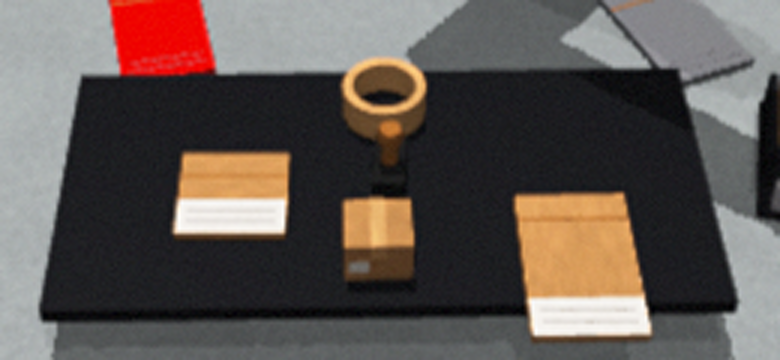

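Both views show the mailer square, with its label strip just past the edge, and everything else in place. The overhang estimates are 39.6 (near end), 40.1 (label line) and about 39 (far end), so I'm handing in.

Run:
```python
from workcell import manip
print(manip.job_done(), manip.observe()["time"])
```

```text
the job is handed in; nothing more can be done
the job is handed in; nothing more can be done
```

The oblong mailer now sticks out about 39.5 mm over the ledge's far edge, so the label strip is just clear of it. I pushed it flat along the ledge in two stages, with two fingers on its near end and the gripper lined up with the ledge. I then backed the arm off and handed the job in, about 12 s in.

- **Overhang:** the last top-camera checks gave 39.6 mm from the near end, 40.1 mm from the label line and about 39 mm from the far end directly. These differ by about 1 mm, and the camera calibration is only good to about 2 mm.
- **Squareness:** the mailer is within about 0.3° of square to the edge; its fitted sides disagree by up to 0.4°.
- **Everything else:** the square mailer, tape roll, stamp, small carton and look-alikes look unmoved in the pictures, though I checked this only by eye. The pushing-force readings stayed under 3 N.

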